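# Clip the dry box shut and run its seal test

## Robot

A 6-joint arm with a two-finger parallel gripper is mounted at the origin on a cart in front of the work surface, level with it; the furniture and walls round the work are solid. World frame = base frame: x ahead of the robot, y to its left, z up, the work surface at z = 0. Lengths are in mm, angles in degrees, forces in N, time in s.
With the tool pointing down it reaches from about 300 to 850 mm from the base axis. Payload 4.2 kg.
Tool frame: the origin (TCP) lies midway between the tips of the shut fingers; the grasp point (between the pads) lies 19 mm behind it; z points along the fingers, y is the line along which they close (so a half turn about z gives the same grasp; the last joint's range is limited). The gripper opens to 91 mm and grips with 3 to 60 N. Pads are 32 mm wide; open, the fingers measure 118 mm over their backs; the gripper's body (76 mm by 178 mm) begins 60 mm behind the grasp point.
Start: joints at [-74.656, 18.312, 89.639, -0, 72.044, -1.146], TCP at [163.213, -551.368, 189.576] pointing down, gripper open.
Joint ranges: [-177.97, 177.97], [-48.28, 115.42], [12.27, 149.76], [-77.06, 257.06], [2.81, 150.46], [-146.56, 146.56]. Speed limits (degrees/s): [147.25, 147.25, 180, 180, 180, 180].

## Interface

Orientations are given as [roll, pitch, yaw] about the fixed x, y, z axes, in that order (R = Rz(yaw) Ry(pitch) Rx(roll)).
In Python, from workcell import env gives the robot as it stands.
- The arm moves only by the shell command python3 drive.py FILE [OPENING] [FORCE], which reads ROWS from the file FILE. ROWS is a JSON list that holds a single list of rows (three levels of brackets), with 1 to 8 rows, each of 6 numbers: dx, dy, dz in mm, then a rotation vector rx, ry, rz in degrees; each row shifts and turns the commanded pose from where the row before left it, along the tool's axes as they then stand; what a row does not reach is not made up. A row lasts 1/10 s, in which the tool goes at most 50 mm and 8.59 degrees, less where a joint would pass 70% of its speed; a pose out of reach is approached as far as the arm can. OPENING is the finger opening in mm, set as the command begins (- or left out keeps the last). The fingers move at their own pace and stop on an object; FORCE is the grip in N (left out, the last holds). Time passes only in rows, so rows that do not move let the fingers close. It prints the time, the measured TCP pose, the force, the opening and the grip force at its end. Input that does not fit is refused with a message, and nothing moves.
- env.state(): the state, without advancing time (a new reading comes with each control period).
- env.grab_frame(name): name is "scene" or "top" or "wrist"; returns the picture (400x640x3 uint8, blue, green, red); there is no depth.
- env.camera_model(name): a dict with "fx", "fy", "cx", "cy" (pixels), "T" (4x4, takes a point from camera to world coordinates). Camera axes: x right, y up, looking along -z (the intrinsics and any distortion apply to the point x, -y, -z); pixel columns grow to the right and rows downward; lengths in mm; the calibration is good to about 2 mm. A picture is of the moment at which its call begins: read the wrist's pose just before it. camera_model takes no time and is no camera call; for the wrist camera it gives the pose at the moment of the call.
- env.job_done(): hands the job in; it is judged then, once.
The state is a dict: "time_s": time; "qpos": joint angles; "qvel": joint speeds; "effort": joint torques, N m; "ee_pos": TCP position; "ee_rot": TCP orientation; "force": force on the tool from outside, world axes, zero at the start; "torque": the same for the moment, N m; "gripper_width": finger opening in mm; "gripper_force": force on a finger pad.
Only numpy, scipy, OpenCV 4.12 (cv2) and the standard library are available. Lean on these libraries where they do the work, as an engineer would, in place of code of your own. Each camera call takes 0.05 s, during which the arm holds its last target. There are 200 camera calls.

## Task

Lock the lid of the small dry box by flipping all four orange side clips fully down, one after another, until each lies flat against the box. Then press the green seal-test button on the lid fully down and let it come up again. Leave the red ink tin, the black tape roll and the magnifier where they are.

Things in the scene. Friction and masses are not known exactly. Their poses are not given: they have to be found in the camera images.
- dry_box: white plastic dry box, grey lid in place, fixed to the table. Origin: centre of its underside on the table top; z up, x to its back, y to its left. Tub 104 (x) by 84 (y) mm; lid rim 112 by 92 mm, 86 to 102 mm above the table. One orange clip in the middle of each side folds down over the rim. On the lid: green button at x = -24 mm, round gauge 38 mm wide at x = +24 mm, top 107 mm up
- light_box_corner (a point): top front left corner of the big fixed light box (113 mm high), which stands to the right of and beyond the dry box: an obstacle
- clip_front (a joint): orange clip on the front (box -x) side of the lid, angle in rad: 0 = down, flat on the box side (closed); 1.57 = straight out; starts at 1.2 to 2.1 (above 1.57 its free end is higher than its hinge); range 0 to 2.3. It stays where left, no spring; about 1 N at the free end turns it. Hinge line: level, parallel to that side, 59 mm from the box centre, 96 mm above the table
- clip_left (a joint): orange clip on the left (box +y) side of the lid, angle in rad: 0 = down, flat on the box side (closed); 1.57 = straight out; starts at 1.2 to 2.1 (above 1.57 its free end is higher than its hinge); range 0 to 2.3. It stays where left, no spring; about 1 N at the free end turns it. Hinge line: level, parallel to that side, 49 mm from the box centre, 96 mm above the table
- clip_back (a joint): orange clip on the back (box +x) side of the lid, angle in rad: 0 = down, flat on the box side (closed); 1.57 = straight out; starts at 1.2 to 2.1 (above 1.57 its free end is higher than its hinge); range 0 to 2.3. It stays where left, no spring; about 1 N at the free end turns it. Hinge line: level, parallel to that side, 59 mm from the box centre, 96 mm above the table
- clip_right (a joint): orange clip on the right (box -y) side of the lid, angle in rad: 0 = down, flat on the box side (closed); 1.57 = straight out; starts at 1.2 to 2.1 (above 1.57 its free end is higher than its hinge); range 0 to 2.3. It stays where left, no spring; about 1 N at the free end turns it. Hinge line: level, parallel to that side, 49 mm from the box centre, 96 mm above the table
- clip_front_tip (a point): middle of the free end of the front orange clip (outer face), 33 mm from its hinge line; the clip is 36 mm wide along the hinge and 5 to 8 mm thick
- clip_left_tip (a point): middle of the free end of the left orange clip (outer face), 33 mm from its hinge line; the clip is 36 mm wide along the hinge and 5 to 8 mm thick
- clip_back_tip (a point): middle of the free end of the back orange clip (outer face), 33 mm from its hinge line; the clip is 36 mm wide along the hinge and 5 to 8 mm thick
- clip_right_tip (a point): middle of the free end of the right orange clip (outer face), 33 mm from its hinge line; the clip is 36 mm wide along the hinge and 5 to 8 mm thick
- seal_test (a joint): green round push button on the lid, 24 mm wide, in a black housing 40 mm wide: travel in m, 0 = up, 0.006 = fully down. A spring returns it; 1.5 N starts it and 5 N holds it fully down. It stands 10 mm above its housing, so 4 mm still stand out when it is fully down
- seal_test_top (a point): centre of the top face of the green button, 125 mm above the table when it is up; moves with the button
- tin_red: red ink tin, 72 mm wide, 74 mm high, loose, upright, to the right of the dry box near the table's front edge; origin at the centre of its underside; to be left alone
- tape_roll: small roll of black tape lying flat, 58 mm wide, 19 mm high, loose, to the left of the dry box; origin at the centre of its underside; to be left alone
- magnifier: black stand magnifier, 36 mm wide, 42 mm high, loose, upright, behind the dry box; origin at the centre of its underside; to be left alone

How it is judged (in metres and radians):
On the way, in this order (a step that is already met when the one before it is completed fails the run):
1. all four clips are folded down flat against the box (each within 0.14 rad of fully closed) (value of joint each of clip_front, clip_left, clip_back, clip_right below 0.14 rad), for 0.2 s.
2. with all four clips closed, the green button is fully down (at least 5 of its 6 mm) (all of step 1 and value of joint seal_test above 0.005 m), for 0.05 s.
At the end, for the whole second after the job is handed in: All four clips are folded down (each within 0.14 rad of fully closed), the green button is up again (within 1 mm), and the red ink tin, the tape roll and the magnifier are within 20 mm of where they stood (all of step 1 and value of joint seal_test below 0.001 m and distance of each of tin_red, tape_roll, magnifier from where it was at the start of the episode below 0.02 m); the robot touches nothing.
It fails at once if the red ink tin is moved by more than 20 mm or tipped (distance of tin_red from where it was at the start of the episode above 0.02 m or angle between tin_red's own z axis and vertical above 0.3 rad).
It fails at once if the black tape roll is moved by more than 20 mm or tipped (distance of tape_roll from where it was at the start of the episode above 0.02 m or angle between tape_roll's own z axis and vertical above 0.3 rad).
It fails at once if the magnifier is moved by more than 20 mm or tipped (distance of magnifier from where it was at the start of the episode above 0.02 m or angle between magnifier's own z axis and vertical above 0.3 rad).
It also fails if it takes over 48 s, if anything falls off the work surface, if the arm or the gripper's body presses on something with over 40 N, if the wrist force passes 120 N, or if a joint passes its speed limit or range.

## Working session

There is one attempt and no reset: what is moved stays moved. The work goes in short steps, Python scripts to look and compute and a shell command to move; the robot and the scene stay as the last step left them, time stands still between calls to the robot, and variables do not carry over. Pictures are saved under pics/ and viewed, at most 10 in all, crops included, and the job is handed in when it is done.

```bash
ls; mkdir -p pics; python3 - <<'E'
from workcell import env
import cv2,numpy as np
for n in("scene","top"):
    cv2.imwrite(f"pics/{n}0.png",env.grab_frame(n))
    m=env.camera_model(n);print(n,{k:(np.round(v,3).tolist() if not isinstance(v,str) else v) for k,v in m.items()})
s=env.state();print(s)
E
```

```text
drive.py
pics
workcell.py
scene {'fx': 376.204, 'fy': 376.204, 'cx': 319.768, 'cy': 200.447, 'T': [[-0.757, 0.461, -0.463, 205.191], [-0.653, -0.548, 0.522, 737.148], [-0.012, 0.698, 0.716, 722.219], [0.0, 0.0, 0.0, 1.0]]}
top {'fx': 363.451, 'fy': 363.451, 'cx': 320.916, 'cy': 199.521, 'T': [[-0.027, 0.982, -0.19, 405.323], [-0.999, -0.03, -0.016, 295.529], [-0.022, 0.189, 0.982, 1042.199], [0.0, 0.0, 0.0, 1.0]]}
{'time_s': 0.1, 'qpos': array([-7.46572158e+01,  1.83468844e+01,  8.96983131e+01, -6.93642971e-04,
        7.20425537e+01, -1.14735691e+00]), 'qvel': array([-0.11254481, -0.22105227, -0.06041442,  0.01815405,  0.02271882,
        0.04073722]), 'effort': array([ 1.26347521e-03, -4.13330734e+01, -2.32510400e+01,  7.29765440e-02,
        4.22759447e-02, -6.70433701e-05]), 'ee_pos': array([ 163.07158079, -550.89796007,  188.82280843]), 'ee_rot': array([-1.79912253e+02, -1.09772122e-03,  1.64903547e+01]), 'force': array([-0.05189801,  0.14385664,  0.20194665]), 'torque': array([-0.01857387, -0.0090222 , -0.0232088 ]), 'gripper_force': 0.0, 'gripper_width': 91.36022998200393}
```

View pics/scene0.png

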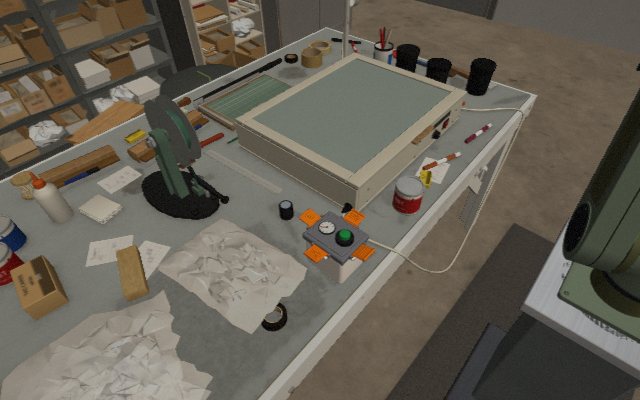

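View pics/top0.png

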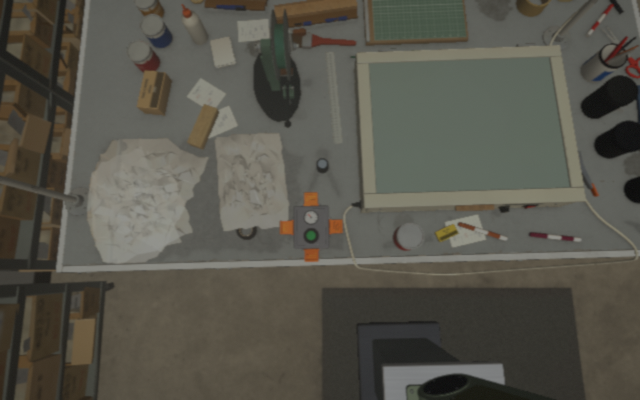

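The scene view shows the box at about (337,238), with the green button at (345,237) and the gauge at (327,228). In the top view the orange clips are at (312,254) front, (288,227) left, (311,199) back and (336,227) right. The magnifier is at (322,165), the tape roll at (247,232) and the tin at (409,236).

```bash
cat > h.py <<'E'
import cv2,numpy as np
from workcell import env
def ray(m,p):
    d=np.array([(p[0]-m["cx"])/m["fx"],-(p[1]-m["cy"])/m["fy"],-1.]);T=np.array(m["T"]);return T[:3,3],T[:3,:3]@d
def onz(m,p,z):
    o,d=ray(m,p);return o+d*(z-o[2])/d[2]
def tri(ms,ps):
    A=np.zeros((3,3));b=np.zeros(3);L=[]
    for m,p in zip(ms,ps):
        o,d=ray(m,p);d=d/np.linalg.norm(d);P=np.eye(3)-np.outer(d,d);A+=P;b+=P@o;L.append((P,o))
    x=np.linalg.solve(A,b);return x,[np.linalg.norm(P@(x-o)) for P,o in L]
def blobs(im,lo,hi,roi,amin=8):
    h=cv2.inRange(cv2.cvtColor(im,cv2.COLOR_BGR2HSV),lo,hi);k=np.zeros_like(h);x0,y0,x1,y1=roi;k[y0:y1,x0:x1]=h[y0:y1,x0:x1]
    n,l,s,c=cv2.connectedComponentsWithStats(k);return [(c[i].round(1).tolist(),s[i].tolist()) for i in range(1,n) if s[i][4]>=amin]
E
python3 - <<'E'
from h import *
for n,roi in(("scene",(280,190,390,290)),("top",(270,185,350,270))):
    im=cv2.imread(f"pics/{n}0.png");m=env.camera_model(n);print(n,m.keys())
    for nm,lo,hi,z in(("green",(50,80,40),(85,255,255),125),("orange",(3,150,90),(18,255,255),100)):
        for b in blobs(im,lo,hi,roi):print(nm,b,onz(m,b[0],z).round(1))
    x0,y0,x1,y1=roi
    c=cv2.resize(im[y0:y1,x0:x1],None,fx=5,fy=5,interpolation=cv2.INTER_CUBIC);cv2.imwrite(f"pics/{n}c.png",c)
m=env.camera_model("top")
for nm,p,z in(("gauge",(310.5,217),107),("mag",(322,165),42),("tape",(247,232),10),("tin",(409,234),74),("lbcorner",(362,204),113)):print(nm,onz(m,p,z).round(0))
E
```

```text
scene dict_keys(['fx', 'fy', 'cx', 'cy', 'T'])
green ([344.4, 234.5], [339, 229, 12, 12, 116]) [489.6 342.4 125. ]
orange ([309.6, 217.4], [299, 209, 23, 18, 221]) [590.3 337.3 100. ]
orange ([353.8, 217.3], [343, 209, 22, 18, 219]) [515.8 274.1 100. ]
orange ([315.4, 253.0], [304, 244, 24, 19, 248]) [516.6 401.8 100. ]
orange ([363.0, 252.2], [351, 244, 24, 17, 222]) [444.  337.8 100. ]
top dict_keys(['fx', 'fy', 'cx', 'cy', 'T'])
green ([310.6, 235.1], [306, 231, 10, 9, 74]) [491.7 339.1 125. ]
orange ([310.5, 199.1], [304, 193, 14, 13, 159]) [589.2 338.5 100. ]
orange ([286.5, 227.3], [280, 221, 13, 13, 152]) [516.2 402.7 100. ]
orange ([335.2, 226.0], [329, 220, 13, 14, 163]) [515.9 275.8 100. ]
orange ([311.0, 254.5], [305, 249, 13, 12, 155]) [444.3 340.3 100. ]
gauge [540. 339. 107.]
mag [699. 306.  42.]
tape [517. 526.  10.]
tin [492.  81.  74.]
lbcorner [570. 205. 113.]
```

```bash
python3 - <<'E'
import cv2,numpy as np
a=cv2.imread("pics/scenec.png");b=cv2.imread("pics/topc.png")
b=b[:a.shape[0]]; a=a[:, :550]
h=max(a.shape[0],b.shape[0]);P=lambda i:cv2.copyMakeBorder(i,0,h-i.shape[0],0,0,cv2.BORDER_CONSTANT)
o=np.hstack([P(a),P(b)]);o=cv2.resize(o,None,fx=.8,fy=.8);o=o[:, :800];print(o.shape);cv2.imwrite("pics/both.png",o)
E
```

```text
(400, 760, 3)
```

View pics/both.png

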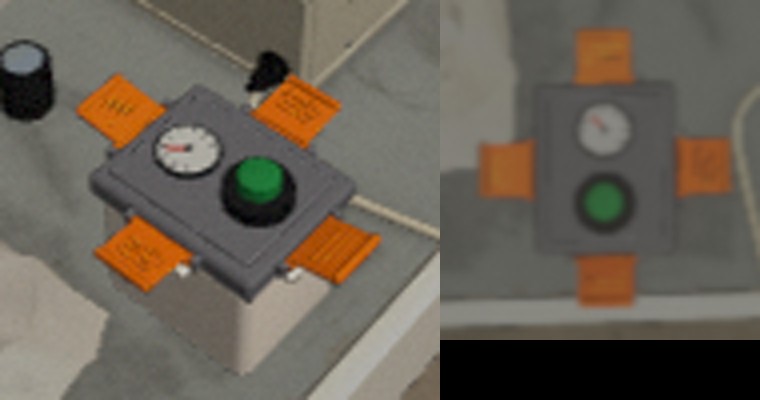

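The box centre is near (515.5, 339.5) with yaw about 0. First I'll close the fingers, square the tool to the box, and approach the front clip.

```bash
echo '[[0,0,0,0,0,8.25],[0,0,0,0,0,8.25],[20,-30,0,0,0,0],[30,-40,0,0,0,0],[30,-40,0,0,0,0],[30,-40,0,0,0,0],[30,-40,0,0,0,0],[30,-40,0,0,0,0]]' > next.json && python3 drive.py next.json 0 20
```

```text
refused: ROWS must be a list holding one list of rows, three levels of brackets. Nothing was moved.
```

The call was refused and nothing moved: it wants a list holding one list of rows, three levels of brackets. Same move again in that form.

```bash
echo '[[[0,0,0,0,0,8.25],[0,0,0,0,0,8.25],[20,-30,0,0,0,0],[30,-40,0,0,0,0],[30,-40,0,0,0,0],[30,-40,0,0,0,0],[30,-40,0,0,0,0],[30,-40,0,0,0,0]]]' > next.json && python3 drive.py next.json 0 20; echo '[[[30,-40,0,0,0,0],[30,-40,0,0,0,0],[20,-45,0,0,0,0],[5,-45,0,0,0,0],[0,-45,0,0,0,0],[0,-45,0,0,0,0],[0,-45,0,0,0,0],[0,-45,0,0,0,0]]]' > next.json && python3 drive.py next.json
```

```text
time_s: 0.9
ee_pos: [333.9, -319.5, 189.3]
ee_rot: [-180.0, 0.0, -0.0]
force: [0.3, -0.3, -0.5]
gripper_width: 30.2
gripper_force: 0.0
time_s: 1.7
ee_pos: [417.7, 30.3, 189.4]
ee_rot: [180.0, 0.0, -0.0]
force: [0.7, -0.8, -0.1]
gripper_width: 0.7
gripper_force: 0.0
```

```bash
echo '[[[2,-45,0,0,0,0],[2,-45,0,0,0,0],[2,-45,0,0,0,0],[1,-45,0,0,0,0],[0,-45,0,0,0,0],[0,-45,0,0,0,0],[0,-30,0,0,0,0],[0,-9,30,0,0,0]]]' > next.json && python3 drive.py next.json; python3 - <<'E'
from h import *
cv2.imwrite("pics/s1.png",env.grab_frame("scene"))
cv2.imwrite("pics/w1.png",env.grab_frame("wrist"))
E
```

```text
time_s: 2.5
ee_pos: [427.5, 342.6, 162.0]
ee_rot: [-179.6, -0.4, 0.2]
force: [0.6, -0.1, 0.0]
gripper_width: 0.6
gripper_force: 0.0
```

View pics/s1.png

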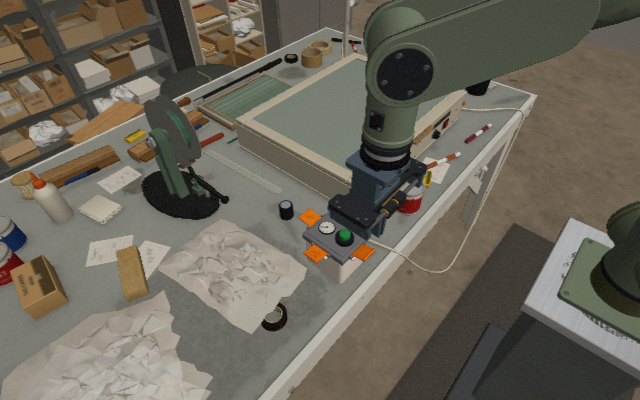

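```bash
python3 - <<'E'
from h import *
m=env.camera_model("scene")
T=np.array(m["T"])
for P in((427,342,160),(427,342,240),(445,340,96)):
    c=T[:3,:3].T@(np.array(P)-T[:3,3]);print(P,m["cx"]+m["fx"]*c[0]/-c[2],m["cy"]+m["fy"]*c[1]/c[2])
print(env.state()["ee_pos"],env.state()["qpos"])
im=cv2.imread("pics/s1.png")[120:290,290:450];im=cv2.resize(im,None,fx=3,fy=3,interpolation=cv2.INTER_CUBIC)
w=cv2.imread("pics/w1.png");w=cv2.resize(w,(320,200));h=im.shape[0];w=cv2.copyMakeBorder(w,0,h-200,0,0,cv2.BORDER_CONSTANT)
cv2.imwrite("pics/sw1.png",np.hstack([im,w])[:,:800])
E
```

```text
(427, 342, 160) 371.184193211039 239.3141216480298
(427, 342, 240) 375.1122808198111 210.62377876898918
(445, 340, 96) 361.8316183602869 253.81343526411237
[422.82419648 337.25822754 155.78761693] [3.73581924e+01 1.69010529e+01 9.68012848e+01 7.32520905e-04
 6.67767099e+01 1.27233128e+02]
```

View pics/sw1.png

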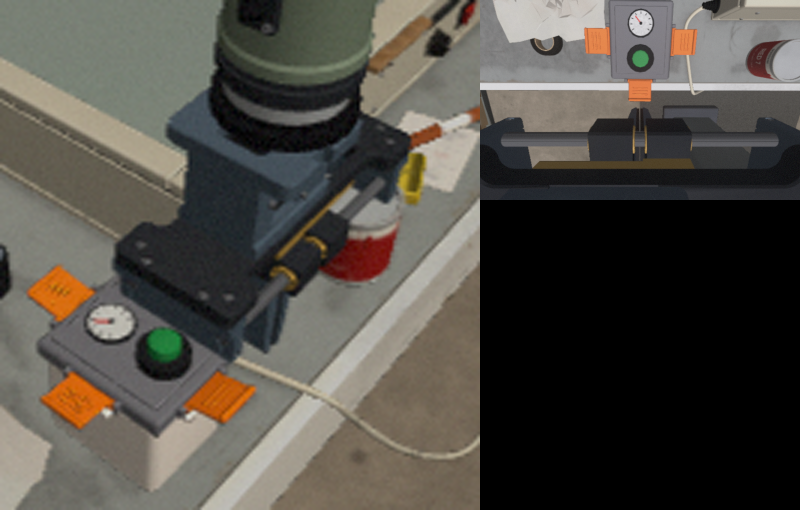

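```bash
echo '[[[1,-2,20,0,0,0],[0,0,15,0,0,0],[0,0,10,0,0,0],[0,0,10,0,0,0]]]' > next.json && python3 drive.py next.json; echo '[[[0,0,10,0,0,0],[0,0,10,0,0,0],[0,0,10,0,0,0],[0,0,5,0,0,0],[0,0,0,0,0,0]]]' > next.json && python3 drive.py next.json
```

```text
time_s: 3.0
ee_pos: [426.6, 339.0, 104.6]
ee_rot: [-180.0, -0.0, -0.1]
force: [0.1, -0.2, -0.3]
gripper_width: 0.3
gripper_force: 0.0
time_s: 3.5
ee_pos: [426.1, 339.4, 68.8]
ee_rot: [179.9, 0.1, -0.0]
force: [0.8, 0.1, 0.1]
gripper_width: 0.6
gripper_force: 0.0
```

```bash
echo '[[[4,0,2,0,0,0],[3,0,1,0,0,0],[2,0,0,0,0,0],[0,0,0,0,0,0]]]' > next.json && python3 drive.py next.json;echo '[[[2,0,0,0,0,0],[2,0,0,0,0,0],[0,0,0,0,0,0]]]' > next.json && python3 drive.py next.json
```

```text
time_s: 3.9
ee_pos: [433.9, 339.0, 65.7]
ee_rot: [179.9, 0.2, -0.0]
force: [-4.9, 0.3, -1.3]
gripper_width: 0.4
gripper_force: 2.1
time_s: 4.2
ee_pos: [435.6, 338.8, 64.7]
ee_rot: [179.9, 0.5, -0.1]
force: [-8.3, 2.3, -4.8]
gripper_width: 0.5
gripper_force: 4.0
```

```bash
echo '[[[2,0,0,0,0,0],[2,0,0,0,0,0],[0,0,0,0,0,0]]]' > next.json && python3 drive.py next.json;echo '[[[3,0,0,0,0,0],[0,0,0,0,0,0]]]' > next.json && python3 drive.py next.json
```

```text
time_s: 4.5
ee_pos: [435.9, 338.7, 64.3]
ee_rot: [179.8, 0.9, -0.1]
force: [-16.4, 3.7, -2.3]
gripper_width: 0.6
gripper_force: 8.3
time_s: 4.7
ee_pos: [435.8, 338.7, 64.3]
ee_rot: [179.8, 1.3, -0.2]
force: [-23.9, 6.2, 3.4]
gripper_width: 0.2
gripper_force: 11.8
```

Hard stop, so the front clip should be closed. I'll back off, lift, and move to the left clip.

```bash
echo '[[[-12,0,0,0,0,0],[-12,0,0,0,0,0],[0,0,-40,0,0,0],[0,0,-45,0,0,0],[0,-40,0,0,0,0],[0,-40,0,0,0,0],[45,0,0,0,0,0],[45,0,0,0,0,0]]]' > next.json && python3 drive.py next.json;echo '[[[0,0,0,0,0,0]]]' > next.json && python3 drive.py next.json
```

```text
time_s: 5.5
ee_pos: [513.4, 421.6, 152.6]
ee_rot: [-179.9, -0.2, 0.2]
force: [0.2, -0.3, 0.0]
gripper_width: 0.2
gripper_force: 0.0
time_s: 5.6
ee_pos: [518.1, 419.7, 151.2]
ee_rot: [-179.9, -0.3, -0.2]
force: [-0.6, 0.2, -0.4]
gripper_width: 0.4
gripper_force: 0.0
```

```bash
echo '[[[-2,2,20,0,0,0],[0,0,15,0,0,0],[0,0,10,0,0,0],[0,0,10,0,0,0],[0,0,10,0,0,0],[0,0,10,0,0,0],[0,0,10,0,0,0],[0,0,0,0,0,0]]]' > next.json && python3 drive.py next.json;echo '[[[0,4,0,0,0,0],[0,3,0,0,0,0],[0,2,0,0,0,0],[0,0,0,0,0,0]]]' > next.json && python3 drive.py next.json;echo '[[[0,2,0,0,0,0],[0,2,0,0,0,0],[0,0,0,0,0,0]]]' > next.json && python3 drive.py next.json
```

```text
time_s: 6.4
ee_pos: [509.7, 416.9, 64.8]
ee_rot: [179.9, 0.1, -0.0]
force: [0.3, -0.2, -0.7]
gripper_width: 0.2
gripper_force: 0.0
time_s: 6.8
ee_pos: [510.8, 408.7, 67.3]
ee_rot: [-179.9, -0.1, -0.0]
force: [1.2, 0.0, 0.7]
gripper_width: 0.4
gripper_force: 0.7
time_s: 7.1
ee_pos: [510.6, 404.7, 66.7]
ee_rot: [-180.0, -0.0, -0.0]
force: [1.1, 2.3, 1.4]
gripper_width: 0.5
gripper_force: 1.1
```

```bash
echo '[[[0,3,0,0,0,0],[0,3,0,0,0,0],[0,0,0,0,0,0]]]' > next.json && python3 drive.py next.json;echo '[[[0,2,0,0,0,0],[0,2,0,0,0,0],[0,2,0,0,0,0],[0,0,0,0,0,0]]]' > next.json && python3 drive.py next.json
```

```text
time_s: 7.4
ee_pos: [510.9, 402.1, 67.3]
ee_rot: [-179.6, -0.1, -0.1]
force: [-0.3, 11.3, -0.1]
gripper_width: 0.8
gripper_force: 4.7
time_s: 7.8
ee_pos: [511.4, 401.6, 68.5]
ee_rot: [-179.0, -0.3, -0.2]
force: [-2.5, 22.2, 0.4]
gripper_width: 0.5
gripper_force: 9.7
```

```bash
echo '[[[0,-12,0,0,0,0],[0,-12,0,0,0,0],[0,0,-40,0,0,0],[0,0,-45,0,0,0],[45,0,0,0,0,0],[48,0,0,0,0,0],[0,40,0,0,0,0],[0,38,0,0,0,0]]]' > next.json && python3 drive.py next.json;echo '[[[0,0,0,0,0,0]]]' > next.json && python3 drive.py next.json
```

```text
time_s: 8.6
ee_pos: [604.1, 336.8, 148.0]
ee_rot: [179.8, 0.2, 0.0]
force: [0.3, -0.4, 0.4]
gripper_width: 0.4
gripper_force: 0.0
time_s: 8.7
ee_pos: [603.5, 332.9, 150.2]
ee_rot: [179.7, 0.2, -0.3]
force: [-0.4, -0.3, 1.1]
gripper_width: 0.9
gripper_force: 0.0
```

```bash
echo '[[[4,-5,20,0,0,0],[0,0,15,0,0,0],[0,0,10,0,0,0],[0,0,10,0,0,0],[0,0,10,0,0,0],[0,0,10,0,0,0],[0,0,10,0,0,0],[0,0,0,0,0,0]]]' > next.json && python3 drive.py next.json;echo '[[[-4,0,0,0,0,0],[-3,0,0,0,0,0],[-2,0,0,0,0,0],[0,0,0,0,0,0]]]' > next.json && python3 drive.py next.json;echo '[[[-2,0,0,0,0,0],[-2,0,0,0,0,0],[0,0,0,0,0,0]]]' > next.json && python3 drive.py next.json
```

```text
time_s: 9.5
ee_pos: [606.9, 343.3, 65.0]
ee_rot: [179.9, 0.1, -0.0]
force: [0.5, 0.1, -0.2]
gripper_width: 0.6
gripper_force: 0.0
time_s: 9.9
ee_pos: [601.1, 343.9, 67.9]
ee_rot: [-179.9, -0.4, 0.0]
force: [6.2, -0.3, -0.6]
gripper_width: 0.5
gripper_force: 2.7
time_s: 10.2
ee_pos: [600.2, 344.0, 68.4]
ee_rot: [-179.9, -0.8, 0.0]
force: [12.3, -0.6, -3.2]
gripper_width: 0.8
gripper_force: 5.2
```

```bash
echo '[[[-3,0,0,0,0,0],[-3,0,0,0,0,0],[0,0,0,0,0,0]]]' > next.json && python3 drive.py next.json;echo '[[[12,0,0,0,0,0],[12,0,0,0,0,0],[0,0,-40,0,0,0],[0,0,-45,0,0,0],[0,40,0,0,0,0],[0,40,0,0,0,0],[-45,0,0,0,0,0],[-45,0,0,0,0,0]]]' > next.json && python3 drive.py next.json;echo '[[[0,0,0,0,0,0]]]' > next.json && python3 drive.py next.json
```

```text
time_s: 10.5
ee_pos: [599.5, 344.1, 69.6]
ee_rot: [-179.8, -1.4, 0.1]
force: [23.2, -1.2, -4.7]
gripper_width: 0.2
gripper_force: 9.6
time_s: 11.3
ee_pos: [521.0, 262.1, 150.9]
ee_rot: [180.0, 0.1, -0.2]
force: [-0.8, 0.4, 0.3]
gripper_width: 0.6
gripper_force: 0.0
time_s: 11.4
ee_pos: [515.1, 262.1, 150.7]
ee_rot: [179.9, 0.5, 0.1]
force: [0.9, -0.6, 1.4]
gripper_width: 0.7
gripper_force: 0.0
```

Now the right clip.

```bash
echo '[[[0,1,20,0,0,0],[0,0,15,0,0,0],[0,0,10,0,0,0],[0,0,10,0,0,0],[0,0,10,0,0,0],[0,0,10,0,0,0],[0,0,10,0,0,0],[0,0,0,0,0,0]]]' > next.json && python3 drive.py next.json;echo '[[[0,-4,0,0,0,0],[0,-4,0,0,0,0],[0,-3,0,0,0,0],[0,0,0,0,0,0]]]' > next.json && python3 drive.py next.json;echo '[[[0,-3,0,0,0,0],[0,-3,0,0,0,0],[0,0,0,0,0,0]]]' > next.json && python3 drive.py next.json
```

```text
time_s: 12.2
ee_pos: [521.5, 262.2, 65.0]
ee_rot: [179.9, 0.1, -0.0]
force: [-0.4, -0.1, -0.4]
gripper_width: 0.2
gripper_force: 0.0
time_s: 12.6
ee_pos: [522.5, 273.7, 66.8]
ee_rot: [180.0, -0.0, 0.0]
force: [-0.2, -2.5, 0.6]
gripper_width: 0.4
gripper_force: 1.3
time_s: 12.9
ee_pos: [522.3, 274.5, 65.9]
ee_rot: [179.4, 0.1, 0.1]
force: [2.5, -15.6, 0.6]
gripper_width: 0.2
gripper_force: 7.4
```

```bash
echo '[[[0,-3,0,0,0,0],[0,-2,0,0,0,0],[0,0,0,0,0,0]]]' > next.json && python3 drive.py next.json;echo '[[[0,12,0,0,0,0],[0,12,0,0,0,0],[0,0,-45,0,0,0],[0,0,-45,0,0,0],[0,0,-45,0,0,0],[-45,0,0,0,0,0],[-45,0,0,0,0,0],[0,0,0,0,0,0]]]' > next.json && python3 drive.py next.json
python3 - <<'E'
from h import *
s=env.grab_frame("scene");w=env.grab_frame("wrist")
o=np.hstack([cv2.resize(s[180:300,280:400],(400,400),interpolation=cv2.INTER_CUBIC),cv2.resize(w[:,:],(400,250))[:] if 0 else cv2.resize(w[0:300,170:470],(400,400))])
cv2.imwrite("pics/sw2.png",o)
for nm,im,roi in(("s",s,(280,190,390,290)),("w",w,(0,0,640,300))):
    print(nm,blobs(im,(3,150,90),(18,255,255),roi,6),blobs(im,(50,80,40),(85,255,255),roi,20))
m=env.camera_model("wrist")
for b in blobs(w,(50,80,40),(85,255,255),(0,0,640,300),20):print(onz(m,b[0],125))
E
```

```text
time_s: 13.2
ee_pos: [522.2, 274.7, 65.0]
ee_rot: [178.9, 0.1, 0.2]
force: [5.4, -27.0, -0.7]
gripper_width: 0.4
gripper_force: 13.3
time_s: 14.0
ee_pos: [427.1, 260.5, 202.1]
ee_rot: [-179.9, 0.2, 0.1]
force: [0.1, -0.3, 0.0]
gripper_width: 0.6
gripper_force: 0.0
s [([314.5, 221.2], [308, 216, 14, 11, 40]), ([349.7, 221.9], [343, 218, 14, 9, 33]), ([317.2, 255.4], [308, 244, 20, 24, 274]), ([357.9, 254.8], [351, 244, 14, 22, 166])] [([344.4, 234.5], [339, 229, 12, 12, 117])]
w [([232.3, 19.8], [207, 12, 50, 16, 683]), ([176.3, 95.6], [168, 73, 17, 45, 533]), ([293.9, 96.9], [285, 74, 19, 46, 729]), ([614.6, 92.3], [612, 91, 7, 4, 9]), ([237.7, 161.5], [217, 159, 42, 7, 241])] [([228.6, 124.3], [214, 110, 30, 29, 665])]
[497.48066473 336.9540984  125.        ]
```

View pics/sw2.png

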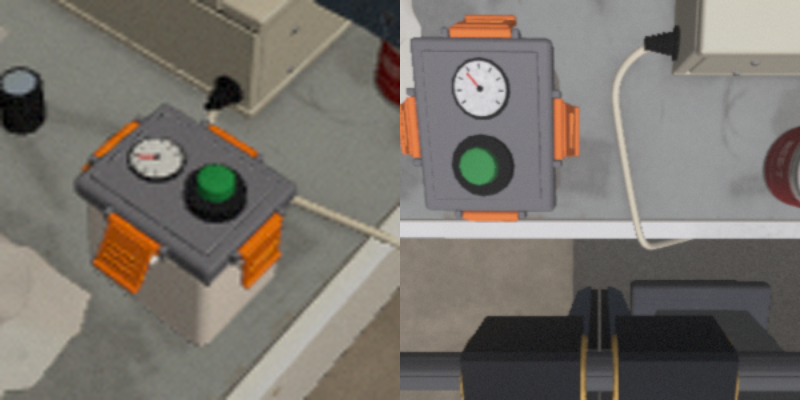

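All four clips lie down flat in the scene view, and the pushes ended on hard stops. Next is the button.

```bash
echo '[[[33,-40,0,0,0,0],[33,-38,0,0,0,0],[0,0,20,0,0,0],[0,0,20,0,0,0],[0,0,15,0,0,0],[0,0,0,0,0,0],[0,0,0,0,0,0]]]' > next.json && python3 drive.py next.json
```

```text
time_s: 14.8
ee_pos: [498.1, 337.3, 146.5]
ee_rot: [-180.0, -0.0, -0.0]
force: [0.4, 0.2, -0.4]
gripper_width: 0.5
gripper_force: 0.0
```

```bash
echo '[[[-5,-1,10,0,0,0],[0,0,6,0,0,0],[0,0,5,0,0,0],[0,0,3,0,0,0],[0,0,0,0,0,0]]]' > next.json && python3 drive.py next.json;echo '[[[0,0,2,0,0,0],[0,0,2,0,0,0],[0,0,0,0,0,0],[0,0,0,0,0,0]]]' > next.json && python3 drive.py next.json
```

```text
time_s: 15.3
ee_pos: [491.8, 337.8, 122.1]
ee_rot: [180.0, 0.0, -0.0]
force: [0.4, -0.1, -0.6]
gripper_width: 0.6
gripper_force: 0.0
time_s: 15.7
ee_pos: [492.0, 337.9, 118.5]
ee_rot: [180.0, -0.0, -0.0]
force: [-0.7, 1.0, 0.4]
gripper_width: 0.3
gripper_force: 0.0
```

```bash
echo '[[[0,0,2,0,0,0],[0,0,0,0,0,0]]]' > next.json && python3 drive.py next.json;python3 - <<'E'
from h import *
s=env.grab_frame("scene");w=env.grab_frame("wrist")
cv2.imwrite("pics/sw3.png",np.hstack([cv2.resize(s[180:300,280:400],(400,400),interpolation=cv2.INTER_CUBIC),cv2.resize(w[0:400,120:520],(400,400))]))
print(env.state()["force"],env.state()["ee_pos"])
E
```

```text
time_s: 15.9
ee_pos: [491.9, 337.8, 116.3]
ee_rot: [180.0, 0.0, -0.0]
force: [-0.3, 0.6, 0.0]
gripper_width: 0.3
gripper_force: 0.0
[ 0.03449793 -0.37329442  0.66090574] [491.95777802 337.88822639 116.44714025]
```

View pics/sw3.png

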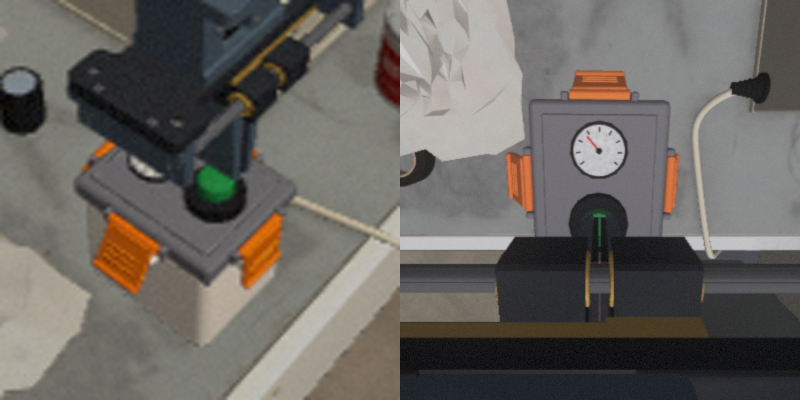

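```bash
python3 - <<'E'
from h import *
s=env.grab_frame("scene");w=env.grab_frame("wrist");t=env.grab_frame("top")
Z=lambda i,x,y,k:cv2.resize(i[y:y+k,x:x+k],(400,400),interpolation=cv2.INTER_CUBIC)
g=lambda i:np.clip(255*(i/255.)**.6,0,255).astype(np.uint8)
cv2.imwrite("pics/sw4.png",g(np.hstack([Z(s,315,195,60),Z(w,270,170,110)])))
for nm,im,roi in(("s",s,(280,190,390,290)),("w",w,(200,100,440,300))):print(nm,blobs(im,(50,80,20),(85,255,255),roi,4))
m=env.camera_model("scene");T=np.array(m["T"])
for P in((492,338,116),(492,338,125),(494,338,125),(492,338,200)):
    c=T[:3,:3].T@(np.array(P)-T[:3,3]);print(P,m["cx"]+m["fx"]*c[0]/-c[2],m["cy"]+m["fy"]*c[1]/c[2])
E
```

```text
s [([344.1, 235.1], [339, 230, 12, 11, 109])]
w [([318.4, 219.6], [303, 208, 31, 39, 252])]
(492, 338, 116) 344.62433728724363 235.40664535932527
(492, 338, 125) 344.77781742893967 232.62693833362798
(494, 338, 125) 344.00798554392895 232.1373592042878
(492, 338, 200) 346.1643860807643 207.51453890203064
```

View pics/sw4.png

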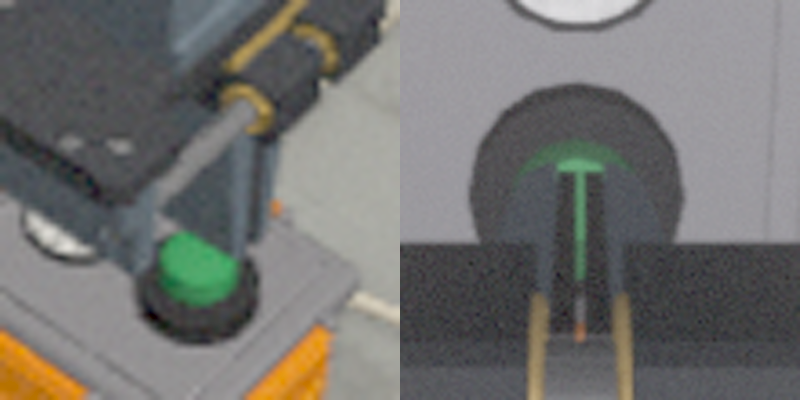

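The fingertips still seem to be above the button, with no force and the green top visible under them. I'll keep descending and watch the force.

```bash
echo '[[[0,0,2,0,0,0],[0,0,0,0,0,0]]]' > next.json && python3 drive.py next.json;echo '[[[0,0,2,0,0,0],[0,0,0,0,0,0]]]' > next.json && python3 drive.py next.json; echo '[[[0,0,2,0,0,0],[0,0,0,0,0,0]]]' > next.json && python3 drive.py next.json
```

```text
time_s: 16.35
ee_pos: [491.8, 337.8, 114.2]
ee_rot: [180.0, 0.0, -0.0]
force: [-0.1, -0.5, -0.1]
gripper_width: 0.2
gripper_force: 0.0
time_s: 16.55
ee_pos: [491.8, 337.8, 112.2]
ee_rot: [180.0, 0.0, -0.0]
force: [-0.2, 0.4, 0.3]
gripper_width: 0.3
gripper_force: 0.0
time_s: 16.75
ee_pos: [491.8, 337.7, 110.2]
ee_rot: [180.0, 0.0, -0.0]
force: [-0.2, -0.1, -0.2]
gripper_width: 0.1
gripper_force: 0.0
```

```bash
for i in 1; do echo '[[[0,0,2,0,0,0],[0,0,0,0,0,0]]]' > next.json && python3 drive.py next.json;echo '[[[0,0,2,0,0,0],[0,0,0,0,0,0]]]' > next.json && python3 drive.py next.json; done; python3 - <<'E'
from h import *
s=env.grab_frame("scene");w=env.grab_frame("wrist")
Z=lambda i,x,y,k:cv2.resize(i[y:y+k,x:x+k],(400,400),interpolation=cv2.INTER_CUBIC)
g=lambda i:np.clip(255*(i/255.)**.6,0,255).astype(np.uint8)
cv2.imwrite("pics/sw5.png",g(np.hstack([Z(s,315,195,60),Z(w,270,170,110)])))
print(blobs(s,(50,80,20),(85,255,255),(280,190,390,290),4))
E
```

```text
time_s: 16.95
ee_pos: [491.8, 337.8, 108.2]
ee_rot: [180.0, 0.0, -0.0]
force: [-0.5, -0.1, 0.5]
gripper_width: 0.3
gripper_force: 0.0
time_s: 17.15
ee_pos: [491.8, 337.8, 106.2]
ee_rot: [180.0, 0.0, -0.0]
force: [0.0, -0.4, -0.1]
gripper_width: 0.2
gripper_force: 0.0
[([343.2, 236.1], [339, 231, 12, 10, 78])]
```

View pics/sw5.png

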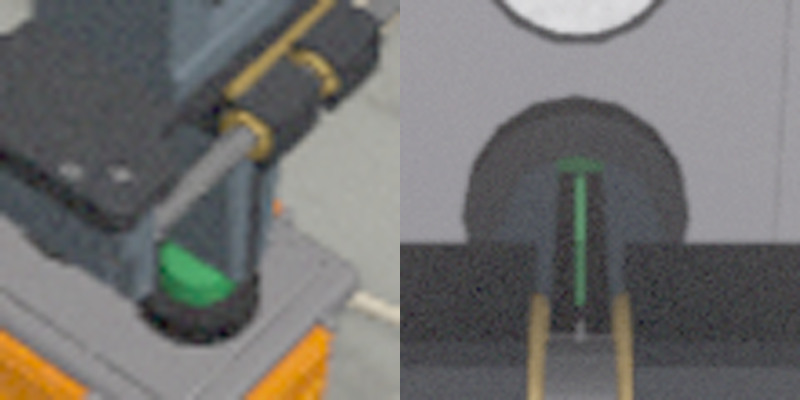

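The fingers are centred and still a few mm above the button, so I'll keep going.

```bash
echo '[[[0,0,2,0,0,0],[0,0,0,0,0,0]]]' > next.json && python3 drive.py next.json;echo '[[[0,0,2,0,0,0],[0,0,0,0,0,0]]]' > next.json && python3 drive.py next.json;echo '[[[0,0,2,0,0,0],[0,0,0,0,0,0]]]' > next.json && python3 drive.py next.json
```

```text
time_s: 17.45
ee_pos: [491.8, 337.8, 104.2]
ee_rot: [180.0, 0.0, -0.0]
force: [-0.6, 0.1, -0.2]
gripper_width: 0.5
gripper_force: 0.0
time_s: 17.65
ee_pos: [491.8, 337.8, 102.2]
ee_rot: [180.0, 0.0, -0.0]
force: [-0.5, 0.4, -0.4]
gripper_width: -0.0
gripper_force: 0.0
time_s: 17.85
ee_pos: [492.1, 338.0, 100.5]
ee_rot: [-180.0, -0.0, -0.0]
force: [0.0, 0.3, 1.3]
gripper_width: 0.5
gripper_force: 0.8
```

Contact starts at 101.5, so the fingertips are about 23 mm higher than the reported TCP. That means the clips were pushed close to their hinges, so I'll re-press each one lower down before using the button.

```bash
echo '[[[0,0,-40,0,0,0],[-36,0,0,0,0,0],[-36,0,0,0,0,0],[0,0,30,0,0,0],[0,0,30,0,0,0],[0,0,28,0,0,0],[0,0,0,0,0,0]]]' > next.json && python3 drive.py next.json; echo '[[[5,0,0,0,0,0],[5,0,0,0,0,0],[0,0,0,0,0,0]]]' > next.json && python3 drive.py next.json;echo '[[[3,0,0,0,0,0],[3,0,0,0,0,0],[0,0,0,0,0,0]]]' > next.json && python3 drive.py next.json
```

```text
time_s: 18.55
ee_pos: [417.3, 335.9, 49.3]
ee_rot: [179.7, 0.4, -0.0]
force: [0.1, -1.0, -0.3]
gripper_width: 0.6
gripper_force: 0.0
time_s: 18.85
ee_pos: [432.0, 338.8, 54.2]
ee_rot: [-179.9, -0.2, -0.0]
force: [0.3, -0.6, -0.1]
gripper_width: 0.7
gripper_force: 0.0
time_s: 19.15
ee_pos: [435.9, 337.9, 52.8]
ee_rot: [-180.0, 0.0, -0.0]
force: [-1.6, -0.3, -0.4]
gripper_width: 0.3
gripper_force: 0.7
```

```bash
echo '[[[3,0,0,0,0,0],[0,0,0,0,0,0]]]' > next.json && python3 drive.py next.json;echo '[[[4,0,0,0,0,0],[0,0,0,0,0,0]]]' > next.json && python3 drive.py next.json
```

```text
time_s: 19.35
ee_pos: [435.8, 337.8, 52.6]
ee_rot: [180.0, 0.4, -0.1]
force: [-9.8, 1.7, 6.5]
gripper_width: 0.0
gripper_force: 4.7
time_s: 19.55
ee_pos: [435.7, 337.7, 52.6]
ee_rot: [179.9, 0.8, -0.2]
force: [-20.0, 4.2, 12.4]
gripper_width: 0.7
gripper_force: 9.7
```

The front clip stops at the same x lower down, so it is flat. I'll check the others the same way.

```bash
echo '[[[-12,0,0,0,0,0],[-12,0,0,0,0,0],[0,0,-45,0,0,0],[0,0,-45,0,0,0],[0,-40,0,0,0,0],[0,-40,0,0,0,0],[47,0,0,0,0,0],[48,0,0,0,0,0]]]' > next.json && python3 drive.py next.json;echo '[[[0,0,30,0,0,0],[0,0,30,0,0,0],[0,0,28,0,0,0],[0,0,0,0,0,0],[0,4,0,0,0,0],[0,4,0,0,0,0],[0,0,0,0,0,0]]]' > next.json && python3 drive.py next.json
```

```text
time_s: 20.35
ee_pos: [514.0, 419.8, 142.8]
ee_rot: [-180.0, -0.1, 0.2]
force: [1.7, 0.2, 0.4]
gripper_width: 0.2
gripper_force: 0.0
time_s: 21.05
ee_pos: [514.9, 409.9, 56.6]
ee_rot: [-179.9, -0.2, -0.0]
force: [0.2, -0.7, -0.5]
gripper_width: 0.4
gripper_force: 0.0
```

```bash
echo '[[[0,4,0,0,0,0],[0,4,0,0,0,0],[0,4,0,0,0,0],[0,0,0,0,0,0]]]' > next.json && python3 drive.py next.json; echo '[[[0,4,0,0,0,0],[0,0,0,0,0,0]]]' > next.json && python3 drive.py next.json; echo '[[[0,-12,0,0,0,0],[0,-12,0,0,0,0],[0,0,-45,0,0,0],[0,0,-45,0,0,0],[45,0,0,0,0,0],[49,0,0,0,0,0],[0,-0,0,0,0,0]]]' > next.json && python3 drive.py next.json; echo '[[[0,40,0,0,0,0],[0,40,0,0,0,0],[0,0,0,0,0,0],[0,0,0,0,0,0]]]' > next.json && python3 drive.py next.json
```

```text
time_s: 21.45
ee_pos: [514.7, 402.9, 55.5]
ee_rot: [-179.4, -0.2, -0.1]
force: [-0.1, 12.9, -3.3]
gripper_width: 0.7
gripper_force: 6.4
time_s: 21.65
ee_pos: [514.7, 403.0, 55.6]
ee_rot: [-179.0, -0.2, -0.2]
force: [-1.0, 22.8, -7.4]
gripper_width: 0.3
gripper_force: 11.1
time_s: 22.35
ee_pos: [613.3, 416.4, 143.2]
ee_rot: [179.9, -0.2, -0.2]
force: [-0.2, 0.1, -0.5]
gripper_width: 0.3
gripper_force: 0.0
time_s: 22.75
ee_pos: [607.8, 336.9, 144.7]
ee_rot: [180.0, 0.0, -0.1]
force: [0.1, -0.5, -0.2]
gripper_width: 0.2
gripper_force: 0.0
```

```bash
echo '[[[4,0,30,0,0,0],[0,0,30,0,0,0],[0,0,30,0,0,0],[0,0,0,0,0,0],[-5,0,0,0,0,0],[-4,0,0,0,0,0],[-3,0,0,0,0,0],[0,0,0,0,0,0]]]' > next.json && python3 drive.py next.json; echo '[[[-4,0,0,0,0,0],[0,0,0,0,0,0]]]' > next.json && python3 drive.py next.json
```

```text
time_s: 23.55
ee_pos: [600.6, 338.7, 56.4]
ee_rot: [-179.9, -0.2, 0.0]
force: [0.7, 0.2, 0.3]
gripper_width: 0.4
gripper_force: 0.5
time_s: 23.75
ee_pos: [599.2, 338.5, 56.1]
ee_rot: [-179.9, -0.5, 0.0]
force: [6.3, 1.0, -0.5]
gripper_width: 0.3
gripper_force: 3.4
```

```bash
echo '[[[-4,0,0,0,0,0],[-3,0,0,0,0,0],[0,0,0,0,0,0]]]' > next.json && python3 drive.py next.json; echo '[[[12,0,0,0,0,0],[12,0,0,0,0,0],[0,0,-45,0,0,0],[0,0,-45,0,0,0],[0,40,0,0,0,0],[0,40,0,0,0,0],[-45,0,0,0,0,0],[-48,0,0,0,0,0]]]' > next.json && python3 drive.py next.json;echo '[[[0,0,30,0,0,0],[0,0,30,0,0,0],[0,0,30,0,0,0],[0,0,0,0,0,0],[0,-5,0,0,0,0],[0,-5,0,0,0,0],[0,0,0,0,0,0]]]' > next.json && python3 drive.py next.json
```

```text
time_s: 24.05
ee_pos: [599.5, 338.7, 56.4]
ee_rot: [-179.8, -1.3, 0.0]
force: [21.3, 0.1, -9.1]
gripper_width: 0.4
gripper_force: 10.8
time_s: 24.85
ee_pos: [519.3, 256.4, 144.1]
ee_rot: [180.0, 0.1, -0.2]
force: [-0.4, 1.3, -0.1]
gripper_width: 0.5
gripper_force: 0.0
time_s: 25.55
ee_pos: [521.2, 269.3, 56.3]
ee_rot: [-179.9, -0.2, 0.0]
force: [0.2, -0.9, -0.3]
gripper_width: 0.9
gripper_force: 0.0
```

```bash
echo '[[[0,-4,0,0,0,0],[0,-4,0,0,0,0],[0,-4,0,0,0,0],[0,0,0,0,0,0]]]' > next.json && python3 drive.py next.json; echo '[[[0,-4,0,0,0,0],[0,0,0,0,0,0]]]' > next.json && python3 drive.py next.json; echo '[[[0,12,0,0,0,0],[0,12,0,0,0,0],[0,0,-45,0,0,0],[0,0,-40,0,0,0],[-30,-40,0,0,0,0],[0,-40,0,0,0,0],[0,0,0,0,0,0],[0,0,0,0,0,0]]]' > next.json && python3 drive.py next.json
```

```text
time_s: 25.95
ee_pos: [520.3, 274.0, 54.9]
ee_rot: [179.3, 0.0, 0.2]
force: [2.3, -17.5, 5.4]
gripper_width: 0.3
gripper_force: 9.1
time_s: 26.15
ee_pos: [520.3, 273.9, 54.9]
ee_rot: [178.9, 0.1, 0.2]
force: [3.8, -28.6, 8.0]
gripper_width: 0.5
gripper_force: 14.6
time_s: 26.95
ee_pos: [489.5, 340.5, 139.4]
ee_rot: [180.0, 0.0, 0.1]
force: [-0.9, 0.3, -0.2]
gripper_width: 0.6
gripper_force: 0.0
```

Now I'll press the button: contact at 101.5, fully down near 95.5.

```bash
echo '[[[3,2,20,0,0,0],[0,0,15,0,0,0],[0,0,4,0,0,0],[0,0,2,0,0,0],[0,0,2,0,0,0],[0,0,0,0,0,0]]]' > next.json && python3 drive.py next.json; echo '[[[0,0,2,0,0,0],[0,0,2,0,0,0],[0,0,0,0,0,0]]]' > next.json && python3 drive.py next.json
```

```text
time_s: 27.55
ee_pos: [493.3, 337.4, 97.2]
ee_rot: [180.0, -0.0, -0.0]
force: [-0.2, -1.2, 3.8]
gripper_width: 0.6
gripper_force: 1.7
time_s: 27.85
ee_pos: [493.6, 337.9, 94.8]
ee_rot: [-180.0, -0.1, 0.0]
force: [-2.9, -3.7, 12.6]
gripper_width: 0.5
gripper_force: 6.4
```

```bash
echo '[[[0,0,2,0,0,0],[0,0,1,0,0,0],[0,0,0,0,0,0]]]' > next.json && python3 drive.py next.json; echo '[[[0,0,-20,0,0,0],[0,0,-40,0,0,0],[0,0,-40,0,0,0],[-40,0,-10,0,0,0],[-40,0,0,0,0,0],[0,0,0,0,0,0],[0,0,0,0,0,0]]]' > next.json && python3 drive.py next.json; python3 - <<'E'
from h import *
s=env.grab_frame("scene");t=env.grab_frame("top")
Z=lambda i,x,y,k:cv2.resize(i[y:y+k,x:x+k],(400,400),interpolation=cv2.INTER_CUBIC)
cv2.imwrite("pics/end.png",np.hstack([Z(s,280,190,100),Z(t,230,150,200)]))
print(blobs(s,(50,80,20),(85,255,255),(280,190,390,290),4))
E
```

```text
time_s: 28.15
ee_pos: [493.7, 338.0, 94.5]
ee_rot: [-179.9, -0.2, 0.0]
force: [-6.3, -6.1, 26.5]
gripper_width: 0.5
gripper_force: 13.1
time_s: 28.85
ee_pos: [412.8, 338.5, 199.8]
ee_rot: [-179.9, -0.1, 0.1]
force: [-0.3, -0.3, 1.0]
gripper_width: 0.3
gripper_force: 0.0
[([344.3, 234.6], [338, 229, 13, 12, 123])]
```

View pics/end.png

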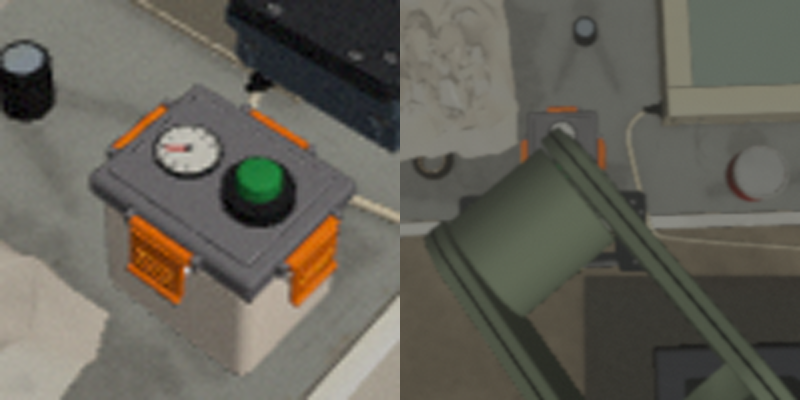

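All four clips lie flat, the green button is back up (scene pixel (344,235), same as at the start), and the loose items are where they were. I'm handing in the job.

```bash
python3 -c "
from workcell import env
print(env.job_done())"
```

```text
the job is handed in; nothing more can be done
None
```

I folded all four clips down to their hard stops and pressed the green button fully down. It came back up, the tin, tape roll and magnifier were not touched, and I handed the job in at about 29 s; the hand-in returned no verdict.

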